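Check a bearing bush with a go / no-go plug gauge

ROBOT

A 7-joint arm with a two-finger parallel gripper is mounted at the origin on the work surface. World frame = base frame: x ahead of the robot, y to its left, z up, the work surface at z = 0. Lengths are in m, angles in rad, forces in N, time in s.
With the tool pointing down it reaches from about 0.4 to 0.9 m from the base axis. Payload 5.6 kg.
Tool frame: the origin (TCP) lies at the very end of the fingers, on their centre line; the grasp point (between the pads) lies 19 mm behind it; z points along the fingers, y is the line along which they close (so a half turn about z gives the same grasp; the last joint's range is limited). The gripper opens to 92 mm and grips with 3 to 60 N. Pads are 20 mm wide; open, the fingers measure 128 mm over their backs; the gripper's body (75 mm by 189 mm) begins 69 mm behind the grasp point.
Start: joints at [1.129, 0.468, -0.012, 1.603, 0.006, 1.071, -0.056], TCP at [0.252, -0.599, 0.176] pointing down, gripper open.
Joint ranges: [-2.53, 2.53], [-0.31, 2.02], [-1.57, 1.55], [0.28, 2.44], [-1.29, 4.43], [0.15, 1.84], [-2.92, 2.92]. Speed limits (rad/s): [2.57, 2.57, 3.14, 3.14, 3.14, 3.14, 3.14].

INTERFACE

Orientations are given as a 3x3 rotation matrix whose columns are the frame's x, y, z axes.
In Python, from rig import arm gives the robot as it stands.
- The arm moves only by the tool jog_arm, never from a script. Its argument "motion" is a list of rows, each a list of 6 numbers: the shift along the world's x, y, z in mm, then the turn, a rotation vector about the world's x, y, z in degrees. A call has 1 to 8 rows; each row is the pose to reach, as a shift and turn from the pose commanded when the call began; what a row does not reach only later rows make up. A row lasts 1/12 s, in which the tool goes at most 41.7 mm and 7.16 degrees, less where a joint would pass 70% of its speed; a pose out of reach is approached as far as the arm can. A call with a gripper value outside its range is refused whole. "hand" is the opening, from 0 (shut) to 1 (fully open), set as the call begins (left out, the last holds). The fingers move at their own pace and stop on an object; the grip force is fixed at half the most. Time passes only in rows, so rows that repeat a pose let the fingers close. It gives the time, the measured TCP pose, the force, the opening and the grip force at its end, in the units of the state.
- arm.state(): the state, without advancing time (a new reading comes with each control period).
- arm.get_image(name): name is "side" or "top"; returns a dict with "img" (384x512x3 uint8, red, green, blue), "fx", "fy", "cx", "cy" (pixels), "extrinsics" (4x4, takes a point from camera to world coordinates). Camera axes: x right, y down, z forward; pixel columns grow to the right and rows downward; lengths in m; the calibration is good to about 2 mm. A picture is of the moment at which its call begins. There is no depth.
- arm.finish_job(): hands the job in; it is judged then, once.
The state is a dict: "clock": time; "q": joint angles; "qvel": joint speeds; "joint_efforts": joint torques, N m; "ee_pos": TCP position; "eef_rot": TCP orientation; "contact_force": force on the tool from outside, world axes, zero at the start; "torque": the same for the moment, N m; "finger_gap": finger opening in m; "grasp_force": force on a finger pad.
Only numpy, scipy, OpenCV 4.12 (cv2) and the standard library are available. Lean on these libraries where they do the work, as an engineer would, in place of code of your own. Each camera call takes 0.05 s, during which the arm holds its last target. There are 200 camera calls.

TASK

Check the bore of the bronze eccentric bush in the blue bearing block with the double-ended plug gauge: take the gauge from its blue stand and slide the go end (green band) into the bore, feeling for the mouth, until its shoulder seats on the bush. Draw it out again, then offer the no-go end (red band) squarely and centred to either mouth of the same bore and hold it there for a good second with light pressure, about 8 N, to show that it will not enter. Lay the gauge back in the stand and let go; never push the gauge on the block with more than 25 N, and leave the other things on the bench alone.

Things in the scene. Friction and masses are not known exactly. Their poses are not given: they have to be found in the camera images.
- gauge: Double-ended steel plug gauge, dark handle, 152 mm long, 0.22 kg, lying level in the stand. Origin: on its axis, mid-handle. Own y = its axis: go end at -y, no-go end at +y; z up. Hexagonal handle 88 mm, 16 mm across flats, two flats upright (facing +-x) to grip from above. At each end of the handle a round shoulder 26 mm across, 6 mm thick (outer faces 50 mm from the origin): green band = go, red = no-go.
- gauge_go (a point): Centre of the go end's face, 84 mm from the gauge's origin along its -y; axes as the gauge's. The go end is a steel cylinder 20 mm across and 34 mm long from its shoulder, the rim bevelled 1.3 mm over the last 1.5 mm. It slides easily on the bronze.
- gauge_nogo (a point): Centre of the no-go end's face, 68 mm from the gauge's origin along its +y; axes as the gauge's. The no-go end is a steel cylinder 23 mm across and 18 mm long from its shoulder, its rim not bevelled.
- block: Bearing of a coin-photography rig, fixed to the bench; origin: centre of its underside. Base plate 150 x 120 x 10 mm; on it a bar (up to 40 mm above the bench) and a blue cast pillow block: feet 127 mm along x (bolt heads at 60 mm), round housing 64 mm across, 22 mm thick along y, top at 105 mm, nipple to 112 mm. In it a bronze eccentric sleeve (bush) 40 mm across, 32 mm long, proud of both its faces.
- bore (a point): Centre of the housing, 73 mm above the bench, axes as the block's. The sleeve is centred here (within 1.5 mm along y) but its 21 mm through bore, parallel to y and unbevelled, is 3.5 mm off this centre, in a direction (up, down, sideways, any angle about y) that differs each time and is not in the poses: find it by feel or sight. Its flat, rigid end faces lie about 16 mm from here along -y and +y. Pushing does not turn or shift it.
- stand: Blue plastic stand fixed to the bench; origin: centre of its underside; the gauge lies along its y. Foot 70 x 100 x 10 mm. Two V saddles, 10 mm thick, 31 mm either side of the middle along y, open at 120 degrees, 42 mm wide, tops 51 mm above the bench, carry the handle by its lower flats. The 52 mm between the saddles is free down to the foot.
- stand_rest (a point): Point in the stand, 48 mm above the bench, where the gauge's origin lies when the handle rests in the saddles (at the start within 4 mm along y). Axes as the stand's.
- shaft: Bystander: steel shaft 20 mm across, 180 mm long, with two square aluminium hubs 32 mm high, lying on the bench. Origin: under its middle. Leave alone.
- coin_case: Bystander: open black coin case, 85 x 85 mm, its raised lid about 60 mm high, with two coins. Origin: centre of the underside. Leave alone.
- jar: Bystander: small glass jar with brass lid, 48 mm across, 46 mm high. Origin: centre of the underside. Leave alone.
- rotary_tool: Bystander: hand-held rotary tool lying on the bench, 36 mm high; it reaches 100 mm behind (-x) and 87 mm ahead (+x) of its origin on the underside. Leave alone.

How it is judged:
On the way, in this order (a step that is already met when the one before it is completed fails the run):
1. the go end is in the bore up to its shoulder (seated, or a few mm short of it), square with the bore (y of gauge in the frame of bore between -0.069 and 0.069 m and x of gauge in the frame of bore between -0.0075 and 0.0075 m and z of gauge in the frame of bore between -0.0075 and 0.0075 m and x of gauge_go in the frame of bore between -0.006 and 0.006 m and z of gauge_go in the frame of bore between -0.006 and 0.006 m and angle between the y axis of gauge and the y axis of bore, either way round below 0.08 rad), for 0.2 s.
2. the go end is out, and the no-go end's face is held centred and square on either mouth of the bore with 4 to 14 N ((y of gauge_nogo in the frame of bore between 0.012 and 0.0195 m or y of gauge_nogo in the frame of bore between -0.0195 and -0.012 m) and (y of gauge in the frame of bore above 0.075 m or y of gauge in the frame of bore below -0.075 m) and x of gauge_nogo in the frame of bore between -0.006 and 0.006 m and z of gauge_nogo in the frame of bore between -0.006 and 0.006 m and angle between the y axis of gauge and the y axis of bore, either way round below 0.08 rad and contact force between gauge and block between 4 and 14 N), for 0.5 s.
At the end, for the whole second after the job is handed in: The gauge lies at rest and released in both saddles of its stand, either way round: its middle within 13 mm of the rest point in plan and 4 mm in height, its axis within 0.1 rad of the stand's; the bystanders are where they were (15 mm) (horizontal distance between gauge and stand_rest below 0.013 m and z of gauge in the frame of stand_rest between -0.004 and 0.004 m and angle between the y axis of gauge and the y axis of stand, either way round below 0.1 rad and linear speed of gauge below 0.02 m/s and contact force between gauge and the fingers below 0.1 N and distance of each of shaft, coin_case, jar, rotary_tool from where it was at the start of the episode below 0.015 m); the robot touches nothing.
It fails at once if the gauge is pushed against the bearing block with more than 25 N (contact force between gauge and block above 25 N).
It fails at once if the shaft is moved by more than 15 mm (distance of shaft from where it was at the start of the episode above 0.015 m).
It fails at once if the coin case is moved by more than 15 mm (distance of coin_case from where it was at the start of the episode above 0.015 m).
It fails at once if the jar is moved by more than 15 mm (distance of jar from where it was at the start of the episode above 0.015 m).
It fails at once if the rotary tool is moved by more than 15 mm (distance of rotary_tool from where it was at the start of the episode above 0.015 m).
It also fails if it takes over 72 s, if anything falls off the work surface, if the arm or the gripper's body presses on something with over 40 N, if the wrist force passes 120 N, or if a joint passes its speed limit or range.

## Working session

There is one attempt and no reset: what is moved stays moved. The work goes in short steps, Python scripts to look and compute and a tool call to move; the robot and the scene stay as the last step left them, time stands still between calls to the robot, and variables do not carry over. Pictures are saved under pics/ and viewed, at most 10 in all, crops included, and the job is handed in when it is done.

Besides the shell and the picture viewer there is one more tool, called after "Emit:" as name(argument=value, ...), one argument or row to a line, values as JSON. jog_arm: Moves the arm, as the interface text tells. Its arguments: {"type":"object","properties":{"motion":{"type":"array","items":{"type":"array","items":{"type":"number"}}},"hand":{"type":"number"}},"required":["motion"]}

```bash
mkdir -p pics; ls; cat > h.py <<'E'
import numpy as np, cv2
from rig import arm
np.set_printoptions(precision=4,suppress=True)
def save(name,out):
    d=arm.get_image(name); cv2.imwrite(out,cv2.cvtColor(d["img"],cv2.COLOR_RGB2BGR)); np.savez(out[:-4]+'.npz',**d); return d
def ray(d,u,v):
    E=np.array(d["extrinsics"]); r=E[:3,:3]@np.array([(u-d["cx"])/d["fx"],(v-d["cy"])/d["fy"],1]); return E[:3,3],r
def onz(d,u,v,z):
    o,r=ray(d,u,v); return o+r*(z-o[2])/r[2]
def proj(d,p):
    E=np.array(d["extrinsics"]); c=E[:3,:3].T@(np.array(p)-E[:3,3]); return np.array([d["fx"]*c[0]/c[2]+d["cx"],d["fy"]*c[1]/c[2]+d["cy"]])
E
python3 - <<'E'
from h import *
for n in("top","side"):
    d=save(n,f"pics/{n}0.png"); print(n,d["fx"],d["cx"],d["cy"]);print(np.array(d["extrinsics"]))
a=cv2.imread("pics/top0.png");cv2.imwrite("pics/t2.png",cv2.resize(a,(800,600)))
a=cv2.imread("pics/side0.png");cv2.imwrite("pics/s2.png",cv2.resize(a,(800,600)))
s=arm.state();print(s)
E
```

```text
pics
top 467.1936067521304 252.7542473724093 190.6890553236033
[[-0.0148 -0.9959  0.0893  0.477 ]
 [-0.9996  0.0168  0.0217 -0.0445]
 [-0.0231 -0.089  -0.9958  1.3574]
 [ 0.      0.      0.      1.    ]]
side 490.58409769561206 254.3595869988596 190.5216659138874
[[-0.6966 -0.4143  0.5858 -0.1112]
 [-0.7173  0.4218 -0.5546  0.6569]
 [-0.0173 -0.8065 -0.591   0.7932]
 [ 0.      0.      0.      1.    ]]
{'clock': 0.1, 'q': array([ 1.129 ,  0.4683, -0.0116,  1.6035,  0.006 ,  1.0714, -0.0563]), 'qvel': array([ 0.0019, -0.0008, -0.0009, -0.0019,  0.0013, -0.0005, -0.    ]), 'joint_efforts': array([  0.0013, -52.1646,  -0.0121, -24.4367,  -0.0567,   0.0141,
         0.    ]), 'ee_pos': array([ 0.2521, -0.5985,  0.1748]), 'eef_rot': array([[ 0.9216,  0.3882, -0.0007],
       [ 0.3882, -0.9216,  0.0014],
       [-0.0001, -0.0016, -1.    ]]), 'contact_force': array([0.2234, 0.568 , 0.2775]), 'torque': array([-0.0191,  0.0538,  0.0408]), 'grasp_force': 0.0, 'finger_gap': 0.09211011099451089}
```

View pics/t2.png

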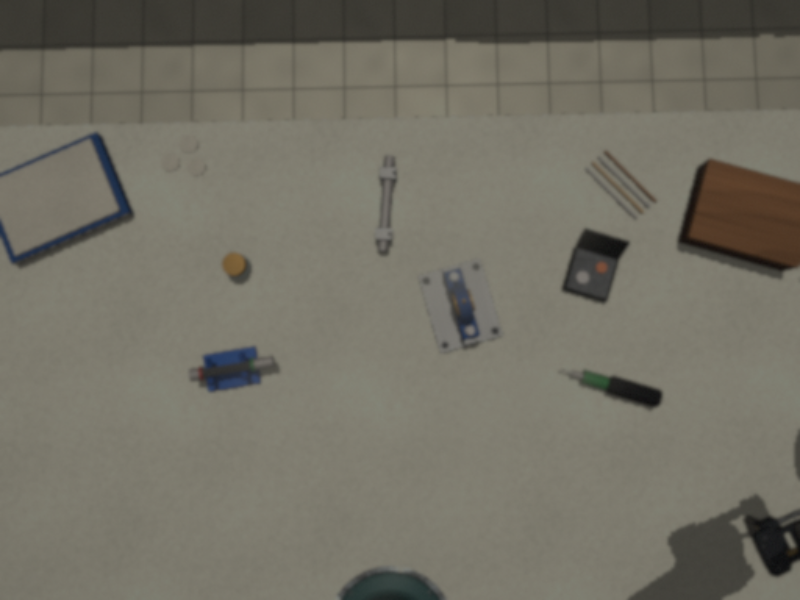

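View pics/s2.png

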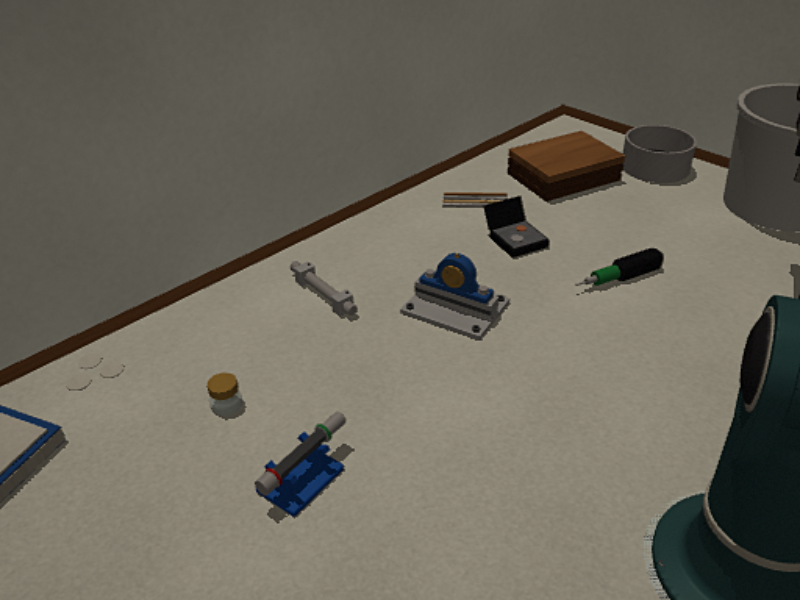

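```bash
python3 - <<'E'
from h import *
t=cv2.imread("pics/top0.png");s=cv2.imread("pics/side0.png")
def c(im,u,v,w,h,k): return cv2.convertScaleAbs(cv2.resize(im[v:v+h,u:u+w],(w*k,h*k),interpolation=cv2.INTER_CUBIC),alpha=1.6)
A=np.hstack([c(t,115,210,66,50,6),c(t,260,160,66,66,6)[:300]])
B=np.hstack([c(s,155,255,72,80,5)[:300,:396],c(s,252,155,80,65,6)[:300,:396]])
cv2.imwrite("pics/c1.png",np.vstack([A,B])); print(A.shape,B.shape)
E
```

```text
Traceback (most recent call last):
ValueError: all the input array dimensions except for the concatenation axis must match exactly, but along dimension 1, the array at index 0 has size 792 and the array at index 1 has size 756
```

```bash
python3 - <<'E'
from h import *
t=cv2.imread("pics/top0.png");s=cv2.imread("pics/side0.png")
def c(im,u,v): return cv2.convertScaleAbs(cv2.resize(im[v:v+50,u:u+66],(396,300),interpolation=cv2.INTER_CUBIC),alpha=1.6)
cv2.imwrite("pics/c1.png",np.vstack([np.hstack([c(t,115,210),c(t,262,172)]),np.hstack([c(s,160,260),c(s,258,156)])]))
E
```

```text
(no output)
```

View pics/c1.png

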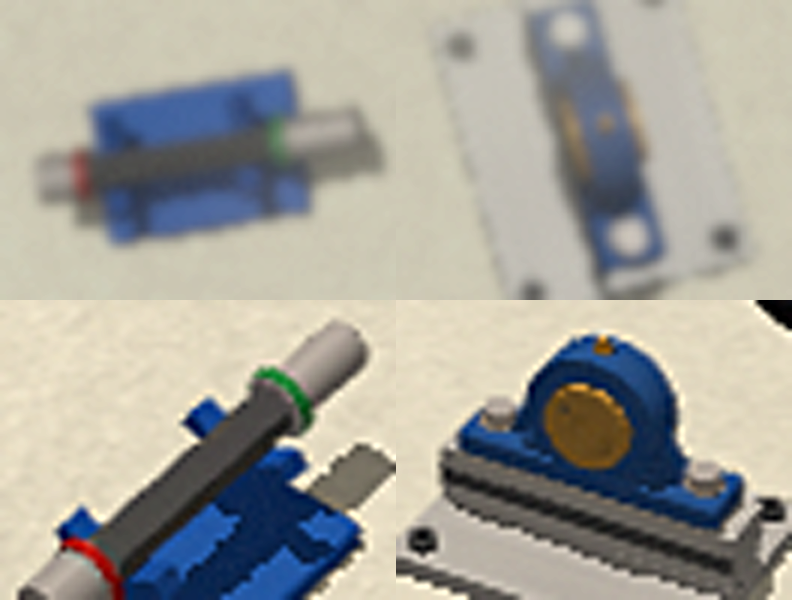

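```bash
cat > m.py <<'E'
from h import *
from scipy.optimize import least_squares
def tri(dt,pt,ds,ps):
    A=[];b=[]
    for d,p in((dt,pt),(ds,ps)):
        o,r=ray(d,*p); r/=np.linalg.norm(r); P=np.eye(3)-np.outer(r,r); A.append(P);b.append(P@o)
    x,res,_,_=np.linalg.lstsq(np.vstack(A),np.hstack(b),rcond=None); return x,np.sqrt(res)
def cen(m,box):
    u0,v0,u1,v1=box; mm=np.zeros_like(m);mm[v0:v1,u0:u1]=m[v0:v1,u0:u1]
    n,l,st,c=cv2.connectedComponentsWithStats(mm.astype(np.uint8)); k=1+np.argmax(st[1:,4]); return c[k],st[k,4]
E
python3 - <<'E'
from m import *
T=np.load("pics/top0.npz");S=np.load("pics/side0.npz")
def hsv(d): return cv2.cvtColor(d["img"],cv2.COLOR_RGB2HSV)
ht,hs=hsv(T),hsv(S)
# foot bolts (light, low-sat)
def bolts(h,b,vm): return cen((h[...,2]>vm)&(h[...,1]<60),b)
i=lambda a,x0,y0:(x0+a[0]/6,y0+a[1]/6)
for nm,bt,bs in(("bolt far",(568-396,28),(498-396,412-300)),("bolt near",(629-396,236),(705-396,475-300))):
    pt=i(bt,262,172);ps=i(bs,258,156)
    print(nm,pt,ps,tri(T,pt,S,ps),onz(T,*pt,.058),onz(S,*ps,.058))
for nm,bt,bs in(("plate",(460-396,45),(423-396,541-300)),("plate",(725-396,238),(771-396,510-300))):
    pt=i(bt,262,172);ps=i(bs,258,156); print(nm,onz(T,*pt,.012),onz(S,*ps,.012))
# bands
def col(h,lo,hi,b): return cen((h[...,0]>=lo)&(h[...,0]<=hi)&(h[...,1]>100)&(h[...,2]>40),b)
for nm,lo,hi in(("green",45,85),("red",0,8)):
    a=col(ht,lo,hi,(115,210,181,260));b=col(hs,lo,hi,(160,260,226,320)); print(nm,a,b,tri(T,a[0],S,b[0]),onz(T,*a[0],.05))
# blue stand foot
m=((ht[...,0]>100)&(ht[...,0]<130)&(ht[...,1]>110)).astype(np.uint8); mm=np.zeros_like(m);mm[215:260,120:181]=m[215:260,120:181]
r=cv2.minAreaRect(cv2.findNonZero(mm));print(r,[onz(T,*p,.010) for p in cv2.boxPoints(r)],onz(T,*r[0],.010))
# bush
g=((hs[...,0]>10)&(hs[...,0]<28)&(hs[...,1]>120)).astype(np.uint8);gg=np.zeros_like(g);gg[165:192,275:300]=g[165:192,275:300]
print(cen(gg,(0,0,512,384))); cs,_=cv2.findContours(gg,0,1);e=cv2.fitEllipse(max(cs,key=len));print(e)
print(hs[168:190,280:300,2])
E
```

```text
bolt far (290.6666666666667, 176.66666666666666) (275.0, 174.66666666666666) (array([ 0.6314, -0.1229,  0.0561]), array([0.])) [ 0.6312 -0.1228  0.058 ] [ 0.6294 -0.1209  0.058 ]
bolt near (300.8333333333333, 211.33333333333334) (309.5, 185.16666666666666) (array([ 0.5338, -0.1489,  0.0575]), array([0.0002])) [ 0.5338 -0.1488  0.058 ] [ 0.5332 -0.1484  0.058 ]
plate [ 0.6293 -0.0733  0.012 ] [ 0.6295 -0.0737  0.012 ]
plate [ 0.5342 -0.1983  0.012 ] [ 0.535 -0.199  0.012]Traceback (most recent call last):
  File "<stdin>", line 16, in <module>
  File "<stdin>", line 14, in col
  File "m.py", line 10, in cen
    n,l,st,c=cv2.connectedComponentsWithStats(mm.astype(np.uint8)); k=1+np.argmax(st[1:,4]); return c[k],st[k,4]
                                                                        ~~~~~~~~~^^^^^^^^^^
    return _wrapfunc(a, 'argmax', axis=axis, out=out, **kwds)
    return bound(*args, **kwds)
ValueError: attempt to get argmax of an empty sequence
```

```bash
python3 - <<'E'
from m import *
T=np.load("pics/top0.npz");S=np.load("pics/side0.npz")
hsv=lambda d:cv2.cvtColor(d["img"],cv2.COLOR_RGB2HSV)
ht,hs=hsv(T),hsv(S)
def col(d,nm,b):
    a=d["img"].astype(int); R,G,B=a[...,0],a[...,1],a[...,2]
    return cen((G-np.maximum(R,B)>8) if nm=="green" else (R-np.maximum(G,B)>25),b)
P={}
for nm in("green","red"):
    a=col(T,nm,(115,210,181,260));b=col(S,nm,(160,260,226,320)); P[nm]=tri(T,a[0],S,b[0])[0];print(nm,a,b,P[nm],onz(T,*a[0],.055))
d=P["red"]-P["green"];print(np.linalg.norm(d),np.degrees(np.arctan2(-d[0],d[1])),(P["red"]+P["green"])/2)
i=lambda a,x0,y0:(x0+a[0]/6,y0+a[1]/6)
print("ends",onz(T,*i((38,180),115,210),.048),onz(T,*i((358,130),115,210),.048))
m=((ht[...,0]>100)&(ht[...,0]<130)&(ht[...,1]>110)).astype(np.uint8); mm=np.zeros_like(m);mm[215:260,120:181]=m[215:260,120:181]
r=cv2.minAreaRect(cv2.findNonZero(mm));print(r,onz(T,*r[0],.012))
q=[onz(T,*p,.012)[:2] for p in cv2.boxPoints(r)];print(np.array(q))
# plate: 4 corner screws in top
for p in((460,45),(653,0),(725,238),(533,290)): print(onz(T,*i((p[0]-396,p[1]),262,172),.012))
b=onz(S,*i((588-396,426-300),258,156),.073);print("bush side at z73",b)
print(hs[168:192,278:302,2]);
E
```

```text
green (array([160.7059, 233.1176]), np.int32(17)) (array([207.7812, 274.9375]), np.int32(32)) [0.4776 0.2401 0.0573] [0.4794 0.2425 0.055 ]
red (array([127.6, 238.1]), np.int32(10)) (array([175.8824, 303.4118]), np.int32(34)) [0.4647 0.3324 0.0562] [0.4669 0.3353 0.055 ]
0.09321688861943107 7.952038767275875 [0.4712 0.2862 0.0567]
ends [0.4618 0.355  0.048 ] [0.4829 0.2047 0.048 ]
((147.8108367919922, 235.8648681640625), (21.700666427612305, 31.893402099609375), 80.53767395019531) [0.4721 0.2892 0.012 ]
[[0.4961 0.3402]
 [0.5098 0.249 ]
 [0.4483 0.2385]
 [0.4346 0.3294]]
[ 0.6293 -0.0733  0.012 ]
[ 0.6495 -0.1668  0.012 ]
[ 0.5342 -0.1983  0.012 ]
[ 0.5107 -0.106   0.012 ]
bush side at z73 [ 0.5794 -0.1244  0.073 ]
[[145 151 154  58  37  42  45  46  47  47  47  46  43  45  41  42  57  78
   82  81  79  76  73  66]
 [146 150  81  36  41  45  46  49  47  48  38  47  46  47  47  45  44  46
   77  81  78  73  70  67]
 [146 152  32  40  44  46  47  29  68 126 144 135  41  40  49  46  47  43
   47  72  75  73  69  65]
 [150 118  36  44  45  47  46  98  63  60  63  78  85 122 129  40  47  4
[... 1349 characters left out ...]
67  72  54  51  40  43  44  46  45  46  45  49  49  51  49  46  42
   43  42  44  47  47  44]
 [ 66  65  65  66  67  67  54  53  40  43  42  44  44  46  46  46  49  50
   48  45  40  38  40  39]
 [ 58  67  65  64  64  66  65  68  69  73  53  38  40  44  43  44  46  46
   46  49  63  88  38  37]
 [ 24  32  36  57  67  65  65  64  64  65  67  67  76  52  39  42  46  46
   45  42  44  46  66  81]
 [ 17  20  22  22  33  34  58  69  67  64  63  64  64  66  68  73  51  38
   41  45  43  42  44  44]
 [ 53  30  17  20  21  24  21  34  36  57  69  67  65  64  63  64  66  66
   72  51  41  40  44  42]
 [ 66  69  69  54  28  18  23  21  22  21  19  36  57  67  66  64  65  64
   65  65  66  72  51  42]]
```

Emit:
jog_arm(
  motion=[
    [270,190,30,0,0,57],
    [270,190,30,0,0,57],
    [270,190,30,0,0,57],
    [270,190,30,0,0,57],
    [270,190,30,0,0,57],
    [270,190,30,0,0,57],
    [270,190,30,0,0,57],
    [270,190,30,0,0,57],
  ],
  hand=0.6,
)

```text
clock: 0.77
ee_pos: [0.5238, -0.4072, 0.2056]
eef_rot: [[0.17, 0.985, -0.0], [0.985, -0.17, 0.0], [0.0, -0.0, -1.0]]
contact_force: [0.9, -0.9, 0.8]
finger_gap: 0.0553
grasp_force: 0.0
```

```bash
python3 - <<'E'
from m import *
A=np.mean([arm.get_image("side")["img"].astype(float) for _ in range(6)],0)
np.save("pics/avg.npy",A)
c=A[164:190,274:304]; g=c.mean(2)
z=np.clip((c-c.min((0,1)))*0+ (c-[40,30,0])*6,0,255).astype(np.uint8)
lo,hi=40,58
e=np.clip((c[...,0]-50)*14,0,255).astype(np.uint8)
e2=np.clip((c[...,1]-32)*14,0,255).astype(np.uint8)
cv2.imwrite("pics/b.png",cv2.resize(np.hstack([e,e2]),None,fx=13,fy=13,interpolation=cv2.INTER_CUBIC))
print(c[6:20,8:24,0].round().astype(int)); print(c[6:20,8:24,1].round().astype(int))
s=arm.state();print(s["ee_pos"],s["eef_rot"])
E
```

```text
[[  8   8  10  32  69 127 144 137  41  12   0   6  10  10  12  21]
 [  8   9  46  99  62  61  63  80  86 124 130  12   2  10  11  14]
 [ 10  30  68  64  62  60  59  60  59  64 100 121  31   4  10  12]
 [ 17  55  64  52  52  62  62  62  60  59  64  88  62  32   6  12]
 [ 32  69  63  48  41  64  63  62  62  62  60  64  88 100   1   8]
 [ 30  68  64  62  64  59  56  58  61  62  62  62  64  76  32   6]
 [ 32  68  63  64  62  56  59  62  63  63  63  62  63  75  71   3]
 [ 22  72  65  62  61  58  62  64  64  64  62  62  62  64  64  33]
 [ 12  43  66  62  62  62  62  63  64  62  60  60  62  64  62  32]
 [  6  22  70  65  64  63  63  64  64  62  58  57  62  65  62  17]
 [  8  14  45  69  66  63  63  64  62  60  58  55  64  67  63  16]
 [  9   7  10  45  69  64  62  61  60  57  53  55  67  68  31   6]
 [ 24  25   8  12  43  70  66  64  65  62  65  67  66  35   6  10]
 [ 12  11  10   9  11  29  58  72  71  70  71  69  37   7   9  11]]
[[ 24  25  23  27  47  92 104  98  33  24  20  23  25  25  26  43]
 [ 24  24  38  69  44  43  45  58  62  90  93  24  21  25  25  28]
 [ 26  32  47  47  45  43  
[... 185 characters left out ...]
45  44  45  42  40  41  44  45  46  44  45  55  32  24]
 [ 34  47  46  46  44  40  43  44  46  45  45  44  46  53  49  22]
 [ 26  48  46  45  44  42  44  46  46  46  45  45  44  45  44  34]
 [ 24  38  46  46  45  44  45  45  46  45  44  43  45  46  44  32]
 [ 24  26  48  46  46  45  46  46  46  44  42  42  44  46  43  28]
 [ 23  26  38  47  47  45  46  46  45  44  41  39  46  46  42  27]
 [ 21  21  23  38  47  46  45  44  43  42  38  39  47  46  30  24]
 [ 49  51  23  24  36  48  46  46  46  44  46  47  47  34  24  26]
 [ 25  25  26  27  28  32  43  48  48  48  48  48  36  25  24  26]]
[ 0.5208 -0.4103  0.205 ] [[ 0.179   0.9839 -0.0018]
 [ 0.9839 -0.179  -0.0003]
 [-0.0006 -0.0017 -1.    ]]
```

View pics/b.png

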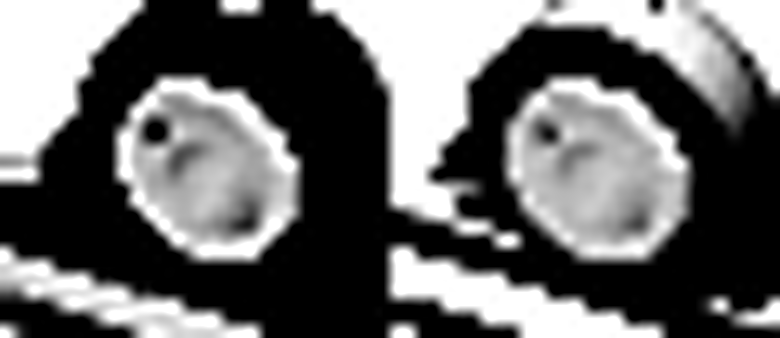

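```bash
python3 - <<'E'
from m import *
S=np.load("pics/side0.npz")
th=np.radians(15.3);X=np.array([np.cos(th),np.sin(th),0]);Y=np.array([-np.sin(th),np.cos(th),0]);B=np.array([.582,-.136,.073])
def face(p):
    o,r=ray(S,*p);t=((B+.016*Y-o)@Y)/(r@Y);q=o+r*t-B;return np.array([q@X,q[2]])*1000
A=np.load("pics/avg.npy")
m=np.zeros(A.shape[:2],np.uint8); m[168:186,280:300]=(A[168:186,280:300,0]>40)
cs,_=cv2.findContours(m,0,1);e=cv2.fitEllipse(max(cs,key=len));print(e); b=cen(m,(0,0,512,384))[0];print(b)
pr=proj(S,B+.016*Y);print("pred",pr)
f=lambda x,y:((x+.5)/13-.5+274,(y+.5)/13-.5+164)
for n,p in(("ell",e[0]),("cen",b),("dot",f(155,130)),("ul",f(180,155)),("lr",f(245,215))): print(n,p,face(p)-face(b))
print(face(b))
E
```

```text
((289.34881591796875, 176.6089324951172), (12.001849174499512, 14.590023040771484), 135.0290985107422)
[289.3269 176.6026]
pred [289.4537 177.8481]
ell (289.34881591796875, 176.6089324951172) [-0.063   0.0013]
cen [289.3269 176.6026] [0. 0.]
dot (285.46153846153845, 173.53846153846155) [11.3005  5.7626]
ul (287.38461538461536, 175.46153846153845) [5.6443 1.6638]
lr (292.38461538461536, 180.07692307692307) [-9.0261 -7.8017]
[0.4695 3.7293]
```

Emit:
jog_arm(
  motion=[
    [79,320,0,0,0,18.5],
    [79,320,0,0,0,18.5],
    [79,320,0,0,0,18.5],
    [79,320,0,0,0,18.5],
    [79,320,0,0,0,18.5],
    [79,320,0,0,0,18.5],
    [79,320,0,0,0,18.5],
    [79,320,0,0,0,18.5],
  ],
)

```text
clock: 1.73
ee_pos: [0.6009, -0.0889, 0.2057]
eef_rot: [[-0.142, 0.99, -0.0], [0.99, 0.142, -0.001], [-0.001, -0.0, -1.0]]
contact_force: [1.6, 0.2, -0.5]
finger_gap: 0.0554
grasp_force: 0.0
```

Emit:
jog_arm(
  motion=[
    [-70,320,-30,0,0,0],
    [-70,320,-30,0,0,0],
    [-70,320,-30,0,0,0],
    [-70,320,-30,0,0,0],
    [-70,320,-30,0,0,0],
    [-70,320,-30,0,0,0],
    [-70,320,-30,0,0,0],
    [-70,320,-30,0,0,0],
  ],
)

```text
clock: 2.4
ee_pos: [0.531, 0.231, 0.1755]
eef_rot: [[-0.142, 0.99, 0.0], [0.99, 0.142, -0.001], [-0.001, 0.0, -1.0]]
contact_force: [0.3, -0.1, -0.1]
finger_gap: 0.0548
grasp_force: 0.0
```

Emit:
jog_arm(
  motion=[
    [-30,29,0,0,0,0],
    [-59,57,-10,0,0,0],
    [-59,57,-50,0,0,0],
    [-59,57,-90,0,0,0],
    [-59,57,-120,0,0,0],
    [-59,57,-140,0,0,0],
    [-59,57,-146,0,0,0],
    [-59,57,-146,0,0,0],
  ],
)

```text
clock: 3.07
ee_pos: [0.472, 0.2857, 0.0281]
eef_rot: [[-0.142, 0.99, -0.003], [0.99, 0.142, -0.002], [-0.002, -0.003, -1.0]]
contact_force: [-0.5, 0.7, -0.5]
finger_gap: 0.0551
grasp_force: 0.0
```

Emit:
jog_arm(
  motion=[
    [0,0,0,0,0,0],
    [0,0,0,0,0,0],
    [0,0,0,0,0,0],
    [0,0,0,0,0,0],
    [0,0,0,0,0,0],
    [0,0,0,0,0,0],
  ],
  hand=0,
)

```text
clock: 3.57
ee_pos: [0.4727, 0.2881, 0.0303]
eef_rot: [[-0.145, 0.989, 0.001], [0.989, 0.145, 0.0], [0.0, 0.001, -1.0]]
contact_force: [0.1, 0.2, -0.9]
finger_gap: 0.0174
grasp_force: 0.0
```

Emit:
jog_arm(
  motion=[
    [0,0,0,0,0,0],
    [0,0,0,0,0,0],
    [0,0,15,0,0,0],
    [0,0,40,0,0,0],
    [0,0,80,0,0,0],
    [0,0,100,0,0,0],
    [0,0,100,0,0,0],
    [0,0,100,0,0,0],
  ],
)

```text
clock: 4.23
ee_pos: [0.473, 0.2882, 0.1307]
eef_rot: [[-0.145, 0.989, 0.002], [0.989, 0.145, 0.001], [0.0, 0.002, -1.0]]
contact_force: [-1.1, 0.3, 1.0]
finger_gap: 0.0005
grasp_force: 0.0
```

```bash
python3 - <<'E'
from m import *
d=save("side","pics/s3.png");t=save("top","pics/t3.png")
a=cv2.imread("pics/s3.png")[215:335,120:280];b=cv2.imread("pics/t3.png")[190:270,100:200]
b=cv2.resize(b,(400,320),interpolation=cv2.INTER_CUBIC);a=cv2.resize(a,(400,300),interpolation=cv2.INTER_CUBIC)
cv2.imwrite("pics/c3.png",cv2.convertScaleAbs(np.hstack([a,b[:300]]),alpha=1.6))
E
```

```text
(no output)
```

View pics/c3.png

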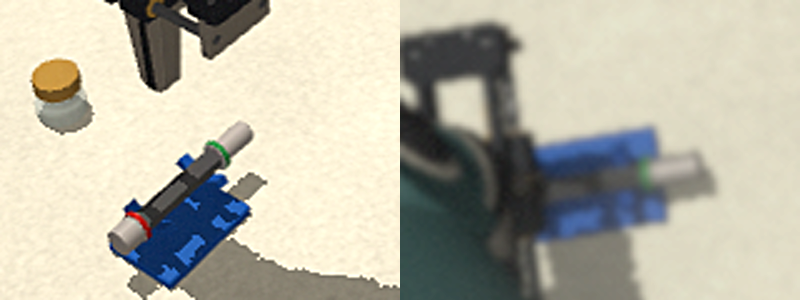

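```bash
python3 - <<'E'
from m import *
T=np.load("pics/top3.npz") if 0 else np.load("pics/t3.npz");S=np.load("pics/s3.npz");T0=np.load("pics/top0.npz")
p=np.array(arm.state()["ee_pos"]);print(p,proj(T,p),proj(S,p)); print(proj(S,p+[0,0,.019]),proj(T,[.472,.288,.048]),proj(S,[.472,.288,.048]))
def col(d,nm,b):
    a=d["img"].astype(int); R,G,B=a[...,0],a[...,1],a[...,2]
    return cen((G-np.maximum(R,B)>8) if nm=="green" else (R-np.maximum(G,B)>25),b)[0]
print(col(S,"green",(160,240,226,320)),col(S,"red",(160,260,226,320)),col(T,"green",(115,210,181,260)))
s=arm.state();print(s["q"],s["finger_gap"],s["grasp_force"])
E
```

```text
[0.4716 0.2872 0.1285] [137.6552 236.3669] [186.7901 262.9335]
[185.7987 255.7093] [145.0859 236.0007] [190.3255 291.8389]
[207.7812 274.9375] [176.     303.5676] [160.7059 233.1176]
[-0.1432  0.4345 -0.5843  1.8564  0.2919  0.9387 -0.7141] 0.0004306295047548279 0.0
```

```bash
python3 - <<'E'
from m import *
a=cv2.imread("pics/s3.png")[120:300,100:340]
S=np.load("pics/s3.npz");p=np.array(arm.state()["ee_pos"]);R=np.array(arm.state()["eef_rot"])
a=cv2.resize(a,(800,600),interpolation=cv2.INTER_CUBIC);a=cv2.convertScaleAbs(a,alpha=1.7)
f=lambda P:tuple(int(x) for x in (proj(S,P)-[100,120])*3.333)
for L,c in((0,(0,0,255)),(-.019,(0,255,0)),(-.088,(255,0,255))): cv2.circle(a,f(p+R[:,2]*L),4,c,-1)
for w in(-.02,.02): cv2.circle(a,f(p+R[:,1]*w),3,(255,255,0),-1)
cv2.imwrite("pics/c4.png",a)
E
```

```text
(no output)
```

View pics/c4.png

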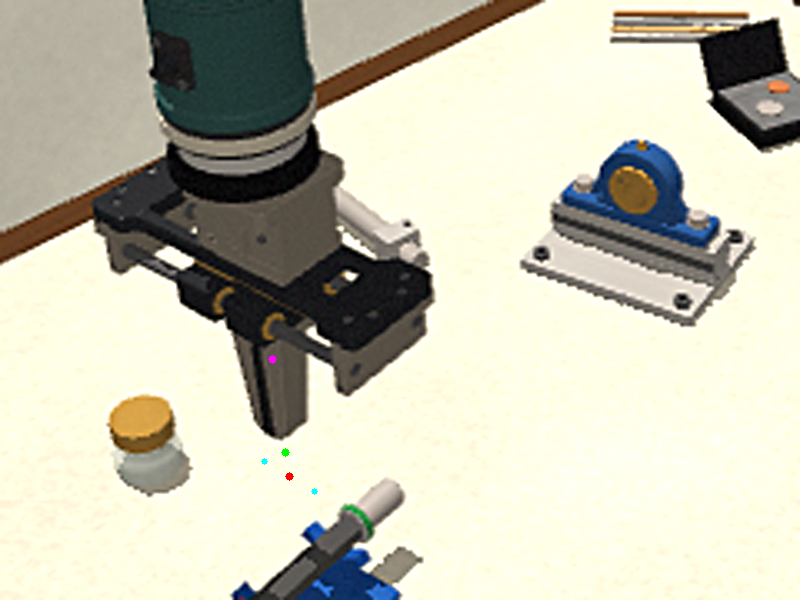

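Emit:
jog_arm(
  motion=[
    [0,0,0,0,0,0],
    [0,0,0,0,0,0],
    [0,0,-20,0,0,0],
    [0,0,-50,0,0,0],
    [0,0,-80,0,0,0],
    [0,0,-105,0,0,0],
    [0,0,-117,0,0,0],
    [0,0,-117,0,0,0],
  ],
  hand=0.6,
)

```text
clock: 5.0
ee_pos: [0.47, 0.2866, 0.0095]
eef_rot: [[-0.146, 0.989, -0.006], [0.989, 0.146, -0.003], [-0.002, -0.006, -1.0]]
contact_force: [-0.3, -0.3, -0.5]
finger_gap: 0.0519
grasp_force: 0.0
```

```bash
python3 - <<'E'
from m import *
S=save("side","pics/s5.png")
a=cv2.imread("pics/s5.png")[200:335,100:280]
a=cv2.resize(a,(800,600),interpolation=cv2.INTER_CUBIC);a=cv2.convertScaleAbs(a,alpha=1.7)
st=arm.state();p=np.array(st["ee_pos"]);R=np.array(st["eef_rot"]);print(p,st["finger_gap"],st["contact_force"])
f=lambda P:tuple(int(x) for x in (proj(S,P)-[100,200])*4.444)
for w in(-.0275,.0275): cv2.circle(a,f(p+R[:,1]*w),3,(0,0,255),-1);cv2.circle(a,f(p+R[:,1]*w+[0,0,.035]),3,(0,255,0),-1)
cv2.imwrite("pics/c5.png",a)
E
```

```text
[0.4712 0.2877 0.0114] 0.05426043210080615 [0.7093 0.585  0.3081]
```

View pics/c5.png

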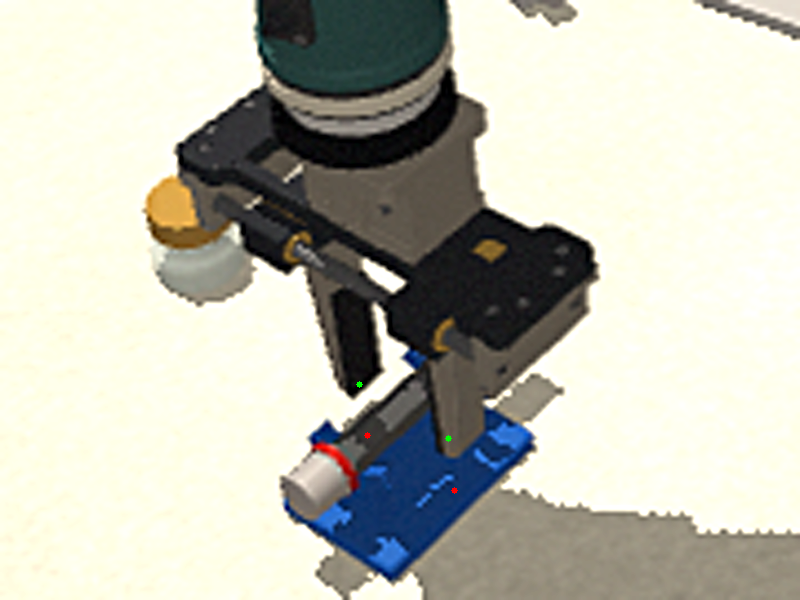

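Emit:
jog_arm(
  motion=[
    [0,0,-8,0,0,0],
    [0,0,-15,0,0,0],
    [0,0,-15,0,0,0],
    [0,0,-15,0,0,0],
    [0,0,-15,0,0,0],
    [0,0,-15,0,0,0],
    [0,0,-15,0,0,0],
    [0,0,-15,0,0,0],
  ],
  hand=0,
)

```text
clock: 5.72
ee_pos: [0.4743, 0.2885, -0.0014]
eef_rot: [[-0.145, 0.989, 0.003], [0.989, 0.145, 0.002], [0.001, 0.003, -1.0]]
contact_force: [4.2, 1.1, 1.7]
finger_gap: 0.0161
grasp_force: 30.0
```

Emit:
jog_arm(
  motion=[
    [0,0,0,0,0,0],
    [0,0,0,0,0,0],
    [0,0,0,0,0,0],
  ],
)

```text
clock: 5.97
ee_pos: [0.4743, 0.2886, -0.0014]
eef_rot: [[-0.145, 0.989, 0.003], [0.989, 0.145, 0.001], [0.001, 0.003, -1.0]]
contact_force: [4.9, -0.2, 2.7]
finger_gap: 0.0151
grasp_force: 30.0
```

Emit:
jog_arm(
  motion=[
    [0,0,10,0,0,0],
    [0,0,40,0,0,0],
    [0,0,80,0,0,0],
    [0,0,110,0,0,7.1],
    [0,0,110,0,0,7.1],
    [0,0,110,0,0,7.1],
  ],
)

```text
clock: 6.47
ee_pos: [0.4719, 0.288, 0.1087]
eef_rot: [[-0.265, 0.964, 0.001], [0.964, 0.265, 0.0], [0.0, 0.001, -1.0]]
contact_force: [-0.4, -0.6, -2.7]
finger_gap: 0.0154
grasp_force: 30.0
```

```bash
cat > g.py <<'E'
from m import *
def col(d,nm,b):
    a=d["img"].astype(int); R,G,B=a[...,0],a[...,1],a[...,2]
    return cen((G-np.maximum(R,B)>8) if nm=="green" else (R-np.maximum(G,B)>25)&(G-B<20),b)
def gauge(guess):
    T=arm.get_image("top");S=arm.get_image("side");P={}
    th=np.radians(15.3);Y=np.array([-np.sin(th),np.cos(th),0])
    for nm,s in(("green",-.047),("red",.047)):
        q=[]
        for d in(T,S):
            u=proj(d,np.array(guess)+Y*s).astype(int)
            try: q.append(col(d,nm,(u[0]-16,u[1]-16,u[0]+16,u[1]+16)))
            except Exception as e: q.append(None)
        print(nm,q)
        for d,x in zip((T,S),q):
            if x is not None: print("   err px",x[0]-proj(d,np.array(guess)+Y*s))
        if None not in q: P[nm]=tri(T,q[0][0],S,q[1][0]);print(P[nm])
    return P
E
python3 - <<'E'
from g import *
s=arm.state();p=np.array(s["ee_pos"]);print(p,np.degrees(np.arctan2(s["eef_rot"][1,1],s["eef_rot"][0,1])),s["contact_force"],s["torque"],s["finger_gap"])
P=gauge(p+[0,0,.034+.019])
E
```

```text
[0.4719 0.288  0.1087] 15.385357130263131 [-0.3784 -0.6084 -2.675 ] [-0.0141 -0.0728 -0.0229] 0.015356251310987072
green [(array([150.8824, 231.5294]), np.int32(17)), (array([206.2222, 240.3333]), np.int32(9))]
   err px [-0.6139  0.2626]
   err px [6.9062 4.5439]
(array([0.4784, 0.2406, 0.1536]), array([0.0106]))
red [None, (array([173.0256, 264.641 ]), np.int32(39))]
   err px [ 4.1481 -1.2951]
```

```bash
python3 - <<'E'
from m import *
T=np.load("pics/top0.npz");S=np.load("pics/side0.npz")
def pt(c,yaw,s): t=np.radians(yaw);return np.array(c)+s*np.array([-np.sin(t),np.cos(t),0])
from scipy.optimize import least_squares
# start: solve gauge center (x,y) given z=.048, bands' visible centroid raised by h
obs=[(T,-.047,(160.71,233.12)),(T,.047,(127.6,238.1)),(S,-.047,(207.78,274.94)),(S,.047,(175.88,303.41))]
f=lambda v:np.concatenate([proj(d,pt([v[0],v[1],.048+v[3]],v[2],s))-o for d,s,o in obs])
r=least_squares(f,[.472,.288,8,.008],x_scale=[.01,.01,1,.01]);print(r.x,r.fun)
h=r.x[3]
obs2=[(T,-.047,(150.88,231.53)),(S,.047,(173.03,264.64))]
b=[r.fun[0:2],r.fun[6:8]]
f2=lambda v:np.concatenate([proj(d,pt([v[0],v[1],v[2]+h],15.3,s))-o-bb for (d,s,o),bb in zip(obs2,b)])
r2=least_squares(f2,[.472,.288,.16],x_scale=.01);print(r2.x,r2.fun)
E
```

```text
[0.4705 0.2856 8.4901 0.0086] [ 1.0754  0.6772  0.9717  1.1909 -0.7572 -0.1071 -1.2022 -0.1246]
[0.4683 0.2846 0.1569] [ 0.5231  0.4338 -0.4748 -0.0441]
```

Emit:
jog_arm(
  motion=[
    [10,-40,0,0,0,0],
    [20,-80,0,0,0,0],
    [30,-120,0,0,0,0],
    [40,-160,0,0,0,0],
    [50,-200,-20,0,0,0],
    [60,-240,-40,0,0,0],
    [70,-275,-60,0,0,0],
    [78,-300,-75,0,0,0],
  ],
)

```text
clock: 7.23
ee_pos: [0.5481, -0.0147, 0.0297]
eef_rot: [[-0.264, 0.964, -0.005], [0.964, 0.264, -0.001], [0.001, -0.005, -1.0]]
contact_force: [0.8, -0.3, -2.2]
finger_gap: 0.0156
grasp_force: 30.0
```

Emit:
jog_arm(
  motion=[
    [0,0,-12,0,0,0],
    [0,0,-12,0,0,0],
    [0,0,-12,0,0,0],
  ],
)

```text
clock: 7.48
ee_pos: [0.548, -0.0112, 0.0187]
eef_rot: [[-0.266, 0.964, -0.005], [0.964, 0.266, 0.001], [0.003, -0.005, -1.0]]
contact_force: [-0.5, 0.2, -2.3]
finger_gap: 0.0158
grasp_force: 30.0
```

```bash
python3 - <<'E'
from g import *
s=arm.state();p=np.array(s["ee_pos"]);print(p,np.degrees(np.arctan2(s["eef_rot"][1,1],s["eef_rot"][0,1])),s["contact_force"],s["torque"])
P=gauge(p+[-.0036,-.0034,.0495])
T=save("top","pics/t6.png");S=save("side","pics/s6.png")
a=cv2.resize(cv2.imread("pics/s6.png")[140:240,215:330],(460,400),interpolation=cv2.INTER_CUBIC)
b=cv2.resize(cv2.imread("pics/t6.png")[160:245,240:325],(340,340),interpolation=cv2.INTER_CUBIC)
o=np.zeros((400,800,3),np.uint8);o[:,:460]=a;o[:340,460:]=b
cv2.imwrite("pics/c6.png",cv2.convertScaleAbs(o,alpha=1.7))
E
```

```text
[ 0.548  -0.0112  0.0187] 15.427312113412952 [-0.4992  0.2262 -2.2886] [ 0.018  -0.1122 -0.0415]
green [None, (array([280.7692, 190.4615]), np.int32(13))]
   err px [ 1.7009 -2.3201]
red [None, (array([260.1905, 210.381 ]), np.int32(21))]
   err px [ 0.0611 -3.1814]
```

View pics/c6.png

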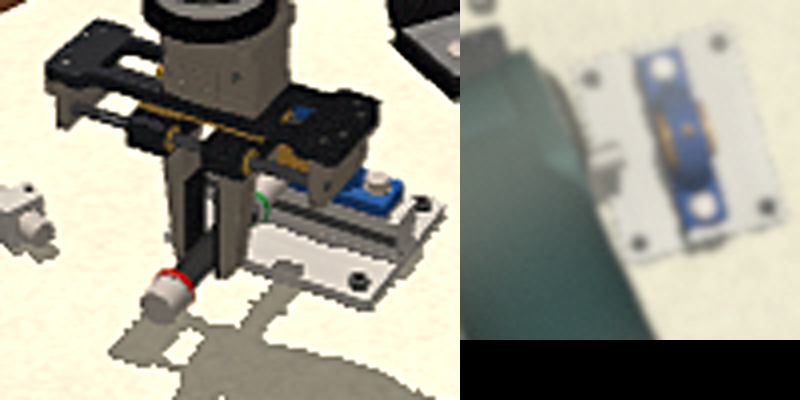

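```bash
python3 - <<'E'
from g import *
T=np.load("pics/t6.npz");g=T["img"].astype(int).sum(2)
print(g[194:214,270:288])
th=np.radians(15.3);X=np.array([np.cos(th),np.sin(th),0]);Y=np.array([-np.sin(th),np.cos(th),0]);B=np.array([.582,-.136,.073])
for y in(.045,.060): 
  print(y,[proj(T,B+X*x*.001+Y*y-[0,0,.002]+[0,0,.006]).round(1) for x in(-13,-3,7)])
print([ (c,(onz(T,*c,.077)-B)@X*1000) for c in((280,203),(276,203))])
E
```

```text
[[217 266 311 349 370 373 366 364 362 371 374 381 380 380 383 382 371 337]
 [199 242 292 340 356 353 340 332 332 344 365 377 380 380 383 383 377 351]
 [189 229 284 322 331 327 313 312 318 335 355 374 377 380 383 381 381 359]
 [182 212 263 299 315 320 324 330 342 349 360 371 377 381 386 382 380 357]
 [182 202 255 302 327 346 352 357 361 357 357 364 377 379 380 379 377 355]
 [185 208 271 324 350 357 359 354 342 333 332 353 370 379 377 380 377 354]
 [183 209 273 324 339 340 330 316 300 293 301 331 366 377 377 382 377 356]
 [188 202 257 294 302 297 287 275 264 267 288 327 362 378 380 379 377 362]
 [187 199 233 264 267 258 246 239 238 264 310 346 368 377 379 380 378 371]
 [194 197 221 236 234 231 222 222 225 263 323 362 375 383 379 380 378 379]
 [189 199 217 231 228 224 214 217 219 259 324 364 375 380 380 380 380 380]
 [187 195 212 226 231 219 215 215 221 260 324 365 377 380 381 380 377 381]
 [180 187 208 225 231 226 218 213 220 261 327 364 377 380 383 383 382 383]
 [168 176 200 218 232 228 220 219 226 264 327 368 379 380 383 384 382 383]
 [157 164 181 211 228 229 230 246 264 292 339 370 377 380 383 383 382 383]
 [150 157 165 195 220 237 253 291 323 341 362 376 379 378 380 383 383 383]
 [153 150 154 183 224 260 285 314 349 368 377 377 379 381 382 383 386 384]
 [148 141 149 180 243 304 331 330 356 375 382 379 378 380 381 383 386 384]
 [146 144 140 176 249 329 358 354 365 379 382 381 379 380 385 381 385 386]
 [145 136 139 158 228 320 365 369 368 377 383 381 381 378 381 383 385 388]]
0.045 [array([281.9, 202.7]), array([280.9, 199.2]), array([279.8, 195.7])]
0.06 [array([276.6, 204.2]), array([275.6, 200.7]), array([274.6, 197.2])]
[((280, 203), np.float64(-12.431433413644147)), ((276, 203), np.float64(-9.368043440138562))]
```

Emit:
jog_arm(
  motion=[
    [2.6,-9.6,0,0,0,0],
    [4.2,-15.4,0,0,0,0],
    [5.3,-19.3,0,0,0,0],
    [5.3,-19.3,0,0,0,0],
  ],
)

```text
clock: 8.02
ee_pos: [0.5562, -0.0332, 0.0209]
eef_rot: [[-0.264, 0.964, 0.001], [0.964, 0.264, -0.001], [-0.001, 0.0, -1.0]]
contact_force: [0.8, -0.4, -2.8]
finger_gap: 0.0151
grasp_force: 30.0
```

Emit:
jog_arm(
  motion=[
    [0.5,-1.9,0,0,0,0],
    [0.8,-2.9,0,0,0,0],
    [1.1,-3.9,0,0,0,0],
    [1.1,-3.9,0,0,0,0],
  ],
)

```text
clock: 8.35
ee_pos: [0.5568, -0.0353, 0.0207]
eef_rot: [[-0.266, 0.964, 0.0], [0.964, 0.266, -0.0], [-0.0, -0.0, -1.0]]
contact_force: [-0.7, 0.1, -2.8]
finger_gap: 0.0154
grasp_force: 30.0
```

Emit:
jog_arm(
  motion=[
    [0.3,-1.0,0,0,0,0],
    [0.5,-1.9,0,0,0,0],
    [0.5,-1.9,0,0,0,0],
  ],
)

```text
clock: 8.6
ee_pos: [0.5573, -0.0373, 0.0207]
eef_rot: [[-0.266, 0.964, -0.0], [0.964, 0.266, -0.0], [-0.0, -0.0, -1.0]]
contact_force: [-0.0, -0.2, -3.1]
finger_gap: 0.0155
grasp_force: 30.0
```

Emit:
jog_arm(
  motion=[
    [0.3,-1.0,0,0,0,0],
    [0.5,-1.9,0,0,0,0],
    [0.5,-1.9,0,0,0,0],
  ],
)

```text
clock: 8.85
ee_pos: [0.5576, -0.0384, 0.0206]
eef_rot: [[-0.267, 0.964, -0.0], [0.964, 0.267, 0.001], [0.001, -0.0, -1.0]]
contact_force: [-0.6, 2.5, -3.1]
finger_gap: 0.0157
grasp_force: 30.0
```

Emit:
jog_arm(
  motion=[
    [0.3,-1.0,0,0,0,0],
    [0.4,-1.4,0,0,0,0],
    [0.4,-1.4,0,0,0,0],
  ],
)

```text
clock: 9.1
ee_pos: [0.5576, -0.0387, 0.0206]
eef_rot: [[-0.267, 0.964, -0.001], [0.964, 0.267, 0.002], [0.002, -0.0, -1.0]]
contact_force: [-1.8, 5.0, -2.4]
finger_gap: 0.0155
grasp_force: 30.0
```

```bash
python3 - <<'E'
from g import *
s=arm.state();print(s["ee_pos"],s["contact_force"],s["torque"])
E
```

```text
[ 0.5576 -0.0387  0.0206] [-1.8166  4.9916 -2.4339] [0.9867 0.2574 0.0044]
```

```bash
cat > f.py <<'E'
from h import *
th=np.radians(15.3);R=np.array([[np.cos(th),-np.sin(th),0],[np.sin(th),np.cos(th),0],[0,0,1]])
L=[]
for _ in range(8):
    arm.get_image("side"); s=arm.state(); L.append(np.r_[s["ee_pos"],s["contact_force"],s["torque"]])
L=np.array(L);m=L.mean(0);print("pos",m[:3]," block-frame F",R.T@m[3:6],"M",R.T@m[6:],"sd M",L.std(0)[6:])
d=(m[:3]-[.582-.0036*-1,-.136+.0034,.073-.0495]);print("gauge rel bore (block)",R.T@d*1000)
E
python3 f.py
```

```text
pos [ 0.5576 -0.0387  0.0206]  block-frame F [-0.6671  5.1133 -1.4639] M [1.1075 0.0063 0.0188] sd M [0.0216 0.0181 0.0218]
gauge rel bore (block) [-2.2419 97.9782 -2.922 ]
```

Emit:
jog_arm(
  motion=[
    [-0.5,-0.1,0,0,0,0],
    [-1.0,-0.3,0,0,0,0],
    [-1.4,-0.4,0,0,0,0],
    [-1.4,-0.4,0,0,0,0],
  ],
)

```text
clock: 9.83
ee_pos: [0.5567, -0.0416, 0.0207]
eef_rot: [[-0.266, 0.964, -0.0], [0.964, 0.266, -0.001], [-0.001, -0.0, -1.0]]
contact_force: [-1.3, -0.7, -2.0]
finger_gap: 0.0158
grasp_force: 30.0
```

```bash
python3 f.py
```

```text
pos [ 0.5569 -0.0417  0.0207]  block-frame F [-0.386  -0.2649 -2.2116] M [-0.0702 -0.002  -0.0534] sd M [0.0309 0.0318 0.0261]
gauge rel bore (block) [-3.6985 95.2747 -2.7696]
```

Emit:
jog_arm(
  motion=[
    [0.5,-1.9,0,0,0,0],
    [1.1,-3.9,0,0,0,0],
    [1.3,-4.8,0,0,0,0],
    [1.3,-4.8,0,0,0,0],
  ],
)

```text
clock: 10.57
ee_pos: [0.5581, -0.0462, 0.0207]
eef_rot: [[-0.266, 0.964, 0.0], [0.964, 0.266, -0.0], [-0.0, -0.0, -1.0]]
contact_force: [0.0, -0.4, -1.1]
finger_gap: 0.0156
grasp_force: 30.0
```

```bash
python3 f.py
```

```text
pos [ 0.5581 -0.0457  0.0207]  block-frame F [-0.8497 -0.2714 -1.5042] M [-0.1381  0.0969 -0.0668] sd M [0.0245 0.0291 0.0272]
gauge rel bore (block) [-3.6513 91.0439 -2.8075]
```

Emit:
jog_arm(
  motion=[
    [0.5,-1.9,0,0,0,0],
    [1.1,-3.9,0,0,0,0],
    [1.6,-5.8,0,0,0,0],
    [2.1,-7.7,0,0,0,0],
    [2.1,-7.7,0,0,0,0],
  ],
)

```text
clock: 11.38
ee_pos: [0.5604, -0.0541, 0.0207]
eef_rot: [[-0.266, 0.964, 0.0], [0.964, 0.266, -0.0], [-0.0, 0.0, -1.0]]
contact_force: [-1.4, -0.8, -1.9]
finger_gap: 0.0155
grasp_force: 30.0
```

```bash
python3 f.py
```

```text
pos [ 0.5602 -0.0535  0.0207]  block-frame F [-1.0832 -0.2494 -1.6471] M [-0.1489  0.1132 -0.0606] sd M [0.0274 0.0374 0.0317]
gauge rel bore (block) [-3.618  83.0332 -2.8036]
```

Emit:
jog_arm(
  motion=[
    [0.7,-2.4,0,0,0,0],
    [1.3,-4.8,0,0,0,0],
    [2.0,-7.2,0,0,0,0],
    [2.6,-9.6,0,0,0,0],
    [3.2,-11.6,0,0,0,0],
    [3.7,-13.5,0,0,0,0],
    [4.0,-14.5,0,0,0,0],
    [4.0,-14.5,0,0,0,0],
  ],
)

```text
clock: 12.45
ee_pos: [0.5643, -0.0683, 0.0207]
eef_rot: [[-0.266, 0.964, 0.0], [0.964, 0.266, -0.0], [-0.0, 0.0, -1.0]]
contact_force: [-0.7, -0.7, -0.5]
finger_gap: 0.0155
grasp_force: 30.0
```

```bash
python3 f.py
```

```text
pos [ 0.5642 -0.0679  0.0207]  block-frame F [-0.9377 -0.4836 -1.5512] M [-0.1746  0.1641 -0.115 ] sd M [0.024  0.0228 0.0267]
gauge rel bore (block) [-3.622  68.0475 -2.8093]
```

Emit:
jog_arm(
  motion=[
    [0.5,-1.9,0,0,0,0],
    [0.9,-3.4,0,0,0,0],
    [1.2,-4.3,0,0,0,0],
    [1.3,-4.8,0,0,0,0],
    [1.3,-4.8,0,0,0,0],
  ],
)

```text
clock: 13.27
ee_pos: [0.5651, -0.0713, 0.0207]
eef_rot: [[-0.267, 0.964, -0.001], [0.964, 0.267, 0.001], [0.002, -0.0, -1.0]]
contact_force: [-3.1, 4.7, 0.2]
finger_gap: 0.0156
grasp_force: 30.0
```

```bash
python3 f.py
```

```text
pos [ 0.5651 -0.0713  0.0206]  block-frame F [-1.6235  4.7534 -0.2402] M [ 1.0055  0.2528 -0.1383] sd M [0.0217 0.0334 0.0348]
gauge rel bore (block) [-3.5792 64.5483 -2.8652]
```

Emit:
jog_arm(
  motion=[
    [-1.3,4.8,0,0,0,0],
    [-2.6,9.6,0,0,0,0],
    [-4.0,14.5,0,0,0,0],
    [-5.3,19.3,0,0,0,0],
    [-6.6,24.1,0,0,0,0],
    [-7.9,28.9,0,0,0,0],
    [-9.2,33.8,0,0,0,0],
    [-10.6,38.6,0,0,0,0],
  ],
)

```text
clock: 14.33
ee_pos: [0.5551, -0.0332, 0.0208]
eef_rot: [[-0.267, 0.964, 0.001], [0.964, 0.267, 0.0], [0.0, 0.001, -1.0]]
contact_force: [-0.2, -0.8, -1.3]
finger_gap: 0.0154
grasp_force: 30.0
```

```bash
python3 - <<'E'
from h import *
T=np.load("pics/top0.npz");th=np.radians(15.3);X=np.array([np.cos(th),np.sin(th),0]);Y=np.array([-np.sin(th),np.cos(th),0]);B=np.array([.582,-.136,.073])
for n,(u,v),z in(("lid",(585,232),.06),("lid",(628,240),.06),("hinge?",(570,252),.02),("hinge",(620,262),.02),("front",(563,290),.01),("front",(607,300),.01),("tooltip",(560,372),.015)):
    p=onz(T,u/1.5625,v/1.5625,z);q=p-B;print(n,p,"block xy",q@X*1000,q@Y*1000)
s=arm.state();print(s["q"],s["ee_pos"],s["contact_force"])
E
```

```text
lid [ 0.7061 -0.358   0.06  ] block xy 61.12901012982546 -246.8615632634614
lid [ 0.6902 -0.4337  0.06  ] block xy 25.82128229698924 -315.7077162512691
hinge? [ 0.6765 -0.3388  0.02  ] block xy 37.59712895382519 -220.53889638468632
hinge [ 0.6563 -0.4294  0.02  ] block xy -5.779404642266228 -302.576027634858
front [ 0.6074 -0.3256  0.01  ] block xy -25.520990852136393 -189.5858652398519
front [ 0.5875 -0.4055  0.01  ] block xy -65.77832823766848 -261.43345941920575
tooltip [ 0.457  -0.3138  0.015 ] block xy -167.452157664854 -138.56607881054094
[ 0.3784  0.5815 -0.4845  1.9185  0.3914  0.7343 -0.0629] [ 0.5551 -0.0332  0.0208] [-0.2068 -0.7528 -1.3035]
```

Emit:
jog_arm(
  motion=[
    [-1.3,4.8,5,0,0,0],
    [-1.3,4.8,40,0,0,0],
    [-1.3,4.8,75,0,0,0],
    [5,-18,90,0,0,0],
    [14,-53,90,0,0,0],
    [24,-90,90,0,0,0],
    [34,-127,90,0,0,0],
    [44,-162,90,0,0,0],
  ],
)

```text
clock: 15.0
ee_pos: [0.5993, -0.1979, 0.1114]
eef_rot: [[-0.266, 0.964, 0.001], [0.964, 0.266, -0.001], [-0.001, 0.001, -1.0]]
contact_force: [1.0, -0.1, -2.3]
finger_gap: 0.0157
grasp_force: 30.0
```

Emit:
jog_arm(
  motion=[
    [9.3,-34,0,0,0,0],
    [11.1,-40,0,0,0,0],
    [11.1,-40,-30,0,0,0],
    [11.1,-40,-60,0,0,0],
    [11.1,-40,-80,0,0,0],
    [11.1,-40,-90,0,0,0],
    [11.1,-40,-90,0,0,0],
    [11.1,-40,-90,0,0,0],
  ],
)

```text
clock: 15.67
ee_pos: [0.6105, -0.2355, 0.0212]
eef_rot: [[-0.267, 0.964, 0.0], [0.964, 0.267, 0.0], [0.0, 0.001, -1.0]]
contact_force: [0.4, 0.1, -1.9]
finger_gap: 0.0154
grasp_force: 30.0
```

```bash
python3 f.py
```

```text
pos [ 0.611  -0.2362  0.0222]  block-frame F [-0.1918 -0.1223 -2.5116] M [-0.0227 -0.0972 -0.0083] sd M [0.0182 0.03   0.0185]
gauge rel bore (block) [  -2.8088 -106.6381   -1.311 ]
```

Emit:
jog_arm(
  motion=[
    [-2.0,4.8,-1.0,0,0,0],
    [-3.4,9.5,-1.4,0,0,0],
    [-4.5,13.3,-1.4,0,0,0],
    [-5.1,15.3,-1.4,0,0,0],
    [-5.3,16.2,-1.4,0,0,0],
    [-5.3,16.2,-1.4,0,0,0],
  ],
)

```text
clock: 16.57
ee_pos: [0.6047, -0.2193, 0.0194]
eef_rot: [[-0.267, 0.964, 0.0], [0.964, 0.267, 0.0], [0.0, 0.0, -1.0]]
contact_force: [0.4, -0.2, -2.5]
finger_gap: 0.0153
grasp_force: 30.0
```

```bash
python3 f.py
```

```text
pos [ 0.6047 -0.22    0.0193]  block-frame F [-0.117  -0.0708 -2.6613] M [-0.0445 -0.0943  0.0061] sd M [0.0204 0.0162 0.0126]
gauge rel bore (block) [ -4.6501 -89.3564  -4.2134]
```

Emit:
jog_arm(
  motion=[
    [0.2,1.0,0.6,0,0,0],
    [0.4,2.1,1.2,0,0,0],
    [0.4,2.1,1.2,0,0,0],
    [0.4,2.1,1.2,0,0,0],
  ],
)

```text
clock: 17.3
ee_pos: [0.6052, -0.2175, 0.0206]
eef_rot: [[-0.267, 0.964, 0.0], [0.964, 0.267, -0.0], [-0.0, 0.0, -1.0]]
contact_force: [-0.5, 0.1, -2.5]
finger_gap: 0.0153
grasp_force: 30.0
```

```bash
python3 f.py
```

```text
pos [ 0.6051 -0.2177  0.0205]  block-frame F [-0.1929  0.0798 -2.6621] M [-0.0399 -0.1051  0.0167] sd M [0.0256 0.0293 0.0236]
gauge rel bore (block) [ -3.689  -87.2454  -3.0061]
```

Emit:
jog_arm(
  motion=[
    [-0.2,0.8,0,0,0,0],
    [-0.4,1.5,0,0,0,0],
    [-0.6,2.3,0,0,0,0],
    [-0.8,2.9,0,0,0,0],
    [-0.8,2.9,0,0,0,0],
  ],
)

```text
clock: 18.12
ee_pos: [0.6045, -0.216, 0.0207]
eef_rot: [[-0.266, 0.964, 0.001], [0.964, 0.266, -0.001], [-0.002, 0.0, -1.0]]
contact_force: [0.4, -4.2, -3.1]
finger_gap: 0.0153
grasp_force: 30.0
```

```bash
python3 f.py
```

```text
pos [ 0.6045 -0.216   0.0207]  block-frame F [-0.0156 -4.8505 -2.6372] M [-1.1347 -0.0701 -0.0317] sd M [0.1287 0.0412 0.0293]
gauge rel bore (block) [ -3.786  -85.4126  -2.827 ]
```

Emit:
jog_arm(
  motion=[
    [-0.2,0.8,0,0,0,0],
    [-0.4,1.4,0,0,0,0],
    [-0.4,1.4,0,0,0,0],
    [-0.4,1.4,0,0,0,0],
    [-0.4,1.4,0,0,0,0],
  ],
)

```text
clock: 18.93
ee_pos: [0.6044, -0.216, 0.0209]
eef_rot: [[-0.265, 0.964, 0.002], [0.964, 0.265, -0.003], [-0.003, 0.001, -1.0]]
contact_force: [1.7, -7.5, -2.8]
finger_gap: 0.0153
grasp_force: 30.0
```

```bash
python3 f.py; python3 f.py;python3 f.py
```

```text
pos [ 0.6045 -0.216   0.0209]  block-frame F [-0.0625 -7.3031 -2.5997] M [-1.8024 -0.081  -0.0347] sd M [0.0281 0.0239 0.0164]
gauge rel bore (block) [ -3.8271 -85.428   -2.6208]
pos [ 0.6044 -0.216   0.0209]  block-frame F [ 0.1335 -7.663  -2.8841] M [-1.8168 -0.0737 -0.0287] sd M [0.0238 0.0284 0.0194]
gauge rel bore (block) [ -3.8358 -85.4225  -2.6241]
pos [ 0.6045 -0.216   0.0209]  block-frame F [ 0.2617 -7.4088 -3.0246] M [-1.8265 -0.0977 -0.0414] sd M [0.0464 0.0354 0.036 ]
gauge rel bore (block) [ -3.8244 -85.4202  -2.6271]
```

Emit:
jog_arm(
  motion=[
    [2,-8,0,0,0,0],
    [4,-16,10,0,0,0],
    [4,-16,50,0,0,0],
    [4,-16,90,0,0,0],
    [-2,10,95,0,0,0],
    [-11,45,95,0,0,0],
    [-21,83,95,0,0,0],
    [-31,121,95,0,0,-3],
  ],
)

```text
clock: 20.8
ee_pos: [0.5722, -0.0906, 0.1163]
eef_rot: [[-0.214, 0.977, 0.0], [0.977, 0.214, 0.001], [0.001, 0.0, -1.0]]
contact_force: [1.1, 0.6, -3.0]
finger_gap: 0.0153
grasp_force: 30.0
```

Emit:
jog_arm(
  motion=[
    [-10,39,0,0,0,0],
    [-20,78,0,0,0,0],
    [-30,117,0,0,0,-1],
    [-40,156,0,0,0,-2],
    [-50,195,0,0,0,-3],
    [-60,234,0,0,0,-4.1],
    [-70,273,0,0,0,-4.1],
    [-80,312,0,0,0,-4.1],
  ],
)

```text
clock: 21.47
ee_pos: [0.4917, 0.222, 0.1163]
eef_rot: [[-0.146, 0.989, -0.0], [0.989, 0.146, 0.001], [0.001, -0.0, -1.0]]
contact_force: [0.9, -0.2, -2.7]
finger_gap: 0.0157
grasp_force: 30.0
```

Emit:
jog_arm(
  motion=[
    [-9,35,0,0,0,0],
    [-17.4,66.7,0,0,0,0],
    [-17.4,66.7,-30,0,0,0],
    [-17.4,66.7,-65,0,0,0],
    [-17.4,66.7,-90,0,0,0],
    [-17.4,66.7,-100,0,0,0],
    [-17.4,66.7,-105,0,0,0],
    [-17.4,66.7,-105,0,0,0],
  ],
)

```text
clock: 22.13
ee_pos: [0.4752, 0.2866, 0.0105]
eef_rot: [[-0.145, 0.989, -0.001], [0.989, 0.145, 0.0], [0.0, -0.001, -1.0]]
contact_force: [-0.6, -0.1, -2.1]
finger_gap: 0.0154
grasp_force: 30.0
```

```bash
python3 f.py
```

```text
pos [0.4764 0.2868 0.0118]  block-frame F [-0.0618 -0.0847 -2.3579] M [-0.0279 -0.0904  0.0007] sd M [0.0417 0.022  0.0371]
gauge rel bore (block) [  5.3128 433.3878 -11.6752]
```

Emit:
jog_arm(
  motion=[
    [-2,1.8,-4,0,0,0],
    [-2,1.8,-8,0,0,0],
    [-2,1.8,-10.5,0,0,0],
    [-2,1.8,-12,0,0,0],
    [-2,1.8,-12.8,0,0,0],
    [-2,1.8,-12.8,0,0,0],
  ],
)

```text
clock: 23.03
ee_pos: [0.4743, 0.2885, -0.0015]
eef_rot: [[-0.145, 0.989, 0.002], [0.989, 0.145, 0.0], [0.0, 0.002, -1.0]]
contact_force: [-0.1, -1.1, 5.1]
finger_gap: 0.0158
grasp_force: 30.0
```

```bash
python3 f.py
```

```text
pos [ 0.4744  0.2885 -0.0015]  block-frame F [-0.6545 -0.5985  5.3533] M [-0.2549  0.0797 -0.0007] sd M [0.0178 0.0336 0.0212]
gauge rel bore (block) [  3.817  435.5466 -24.983 ]
```

Resting in the saddles (z as at pick-up, 8 N upward change). Release and lift away.

Emit:
jog_arm(
  motion=[
    [0,0,0,0,0,0],
    [0,0,0,0,0,0],
    [0,0,0,0,0,0],
    [0,0,0,0,0,0],
    [0,0,0,0,0,0],
    [0,0,0,0,0,0],
  ],
  hand=0.6,
)

```text
clock: 23.93
ee_pos: [0.4734, 0.2881, -0.0024]
eef_rot: [[-0.145, 0.989, -0.0], [0.989, 0.145, -0.0], [-0.0, -0.0, -1.0]]
contact_force: [0.6, 0.2, -0.5]
finger_gap: 0.0533
grasp_force: 0.0
```

Emit:
jog_arm(
  motion=[
    [0,0,10,0,0,0],
    [0,0,30,0,0,0],
    [0,0,60,0,0,0],
    [0,0,100,0,0,0],
    [0,0,140,0,0,0],
    [0,0,160,0,0,0],
    [0,0,160,0,0,0],
    [0,0,160,0,0,0],
  ],
)

```text
clock: 24.6
ee_pos: [0.4741, 0.2883, 0.1593]
eef_rot: [[-0.145, 0.989, 0.003], [0.989, 0.145, 0.001], [0.001, 0.003, -1.0]]
contact_force: [-1.2, 0.1, -0.7]
finger_gap: 0.0553
grasp_force: 0.0
```

```bash
python3 - <<'E'
from g import *
S=save("side","pics/s9.png");S0=np.load("pics/side0.npz")
for n in("green","red"): print(n,[col(d,n,(160,255,226,325)) for d in(S0,S)])
a=cv2.resize(cv2.imread("pics/s9.png")[150:340,100:353],(800,600),interpolation=cv2.INTER_CUBIC);cv2.imwrite("pics/c9.png",cv2.convertScaleAbs(a,alpha=1.7))
s=arm.state();print(s["ee_pos"],s["finger_gap"],s["contact_force"])
E
```

```text
green [(array([207.7812, 274.9375]), np.int32(32)), (array([207.875 , 275.0312]), np.int32(32))]
red [(array([175.8824, 303.4118]), np.int32(34)), (array([176.0606, 303.5455]), np.int32(33))]
[0.4733 0.2876 0.1578] 0.055411674715192386 [0.2743 0.169  0.0784]
```

View pics/c9.png

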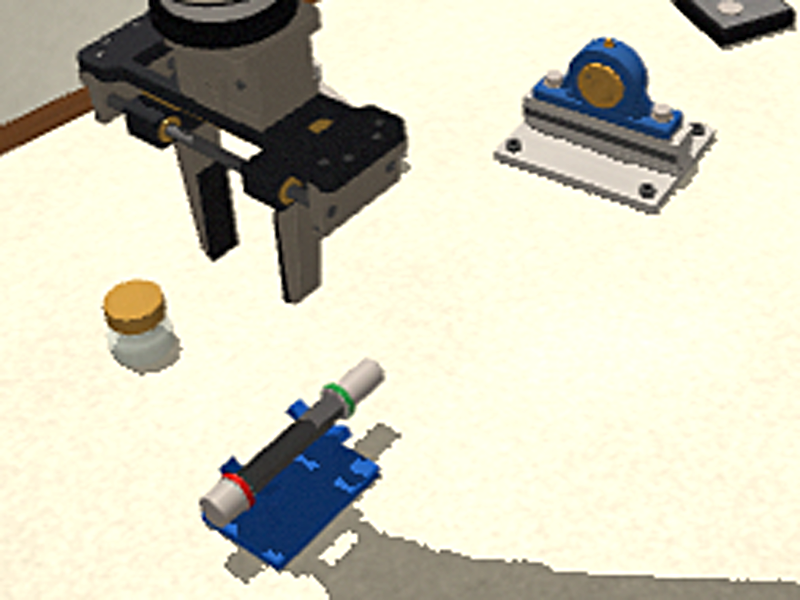

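The gauge lies back in the saddles: its bands are within 0.2 px of where they started. The gripper is clear above it.

```bash
python3 -c "
from rig import arm
print(arm.finish_job())"
```

```text
the job is handed in; nothing more can be done
None
```

The job is handed in, with no verdict returned: the go end seated to its shoulder, the no-go end was held on the far (-y) mouth at about 7.5 N for over a second without entering, and the gauge is back in its stand, released.

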